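# Find the heavy side of a shaker rotor and hold it lowest

## Task

Lift the sealed shaker rotor out of its nest by its square stem and, keeping it level, spin it about its stem by at least an eighth of a turn to feel which side of it is heavy. Then tip it about 35 degrees so that the heavy side is its lowest side, and finish while still holding it like that, still and well clear (about 20 cm) above the bench, so that a colleague can mark the low point. Leave the things standing round it alone.

Things in the scene. Friction and masses are not known exactly. Their poses are not given: they have to be found in the camera images.
- rotor_stem (a point): middle of the rotor's square steel stem, the place to grip it. The stem is 20 x 20 mm with its flats facing the rotor's x and y axes; it runs 26 mm up and 24 mm down from here, down to a 34 mm wide collar 4 mm high. z points along the stem, upward as it stands. The whole rotor weighs about 0.47 kg.
- rotor_center (a point): middle of the rotor's round aluminium housing, 84 mm across, 32 mm high, 45 mm below the stem's middle; axes as at the stem. It looks even, but a weight sealed inside puts the centre of mass about 17 mm off the axis: held level by the stem it pulls on the wrist with 0.06 to 0.10 N m towards the heavy side. That side's angle round the axis is fixed, unseen, and new each time.
- shot_left (a joint): small tell-tale weight in a radial channel sealed inside the rotor, 60 degrees counter-clockwise (seen from the stem end) from the heavy side. A weak spring keeps it in at 0; it drops out to 0.005 m only while its channel slopes outward and down by more than about 6 degrees. It and shot_right are both out only if the rotor is tipped with the heavy side lowest to about 20 degrees.
- shot_right (a joint): the same weight in the mirror-image channel, 60 degrees round from the heavy side the other way (clockwise seen from the stem end); 0 in, 0.005 m out.
- nest: fixed grey square block 112 x 112 x 20 mm on the bench with a round recess, 89 mm across and 10 mm deep, in which the rotor stands, stem up, its x axis along the nest's. Origin: centre of its underside.
- rotor: the rotor as a whole; origin on its axis at the centre of its underside, 60 mm below the stem's middle; axes as at the stem.
- timer: bystander: small white timer 58 x 62 x 18 mm, origin at the centre of its underside
- label_roll: bystander: white roll lying flat, 69 mm across, 35 mm high, origin at the centre of its underside
- beaker_100: bystander: clear beaker 55 mm across, 71 mm high, origin at the centre of its underside
- sample_jar_1: bystander: white jar with screw lid, 54 mm across, 69 mm high, origin at the centre of its underside
Mind the look-alikes: they are no part of the job. What is shaped like the rotor but red is not meant.

How it is judged:
On the way, in this order (a step that is already met when the one before it is completed fails the run):
1. the rotor is lifted clear of its nest, level (height (world z) of rotor_center above 0.1 m and angle between rotor_center's own z axis and vertical below 0.25 rad), for 0.2 s.
2. held up and level, the rotor is spun about its stem by at least 35 degrees from how it stood (all of step 1 and angle between the x axis of rotor_center and the x axis of nest, either way round above 0.61 rad), for 0.2 s.
At the end, for the whole second after the job is handed in: the rotor is held still in the fingers, stem end up, housing centre more than 12 cm above the bench and clear of the nest, tipped 23 to 55 degrees, with its heavy side lowest to within about 20 degrees (both tell-tale weights out by more than 3 mm) (height (world z) of rotor_center above 0.12 m and angle between rotor_center's own z axis and vertical between 0.4 and 0.96 rad and value of joint each of shot_left, shot_right above 0.003 m and contact force between the fingers and rotor above 2 N and contact force between rotor and nest below 0.1 N and linear speed of rotor below 0.03 m/s and angular speed of rotor below 0.15 rad/s); the arm keeps its last pose, push and grip.
It fails at once if the timer is pushed or knocked over (moved more than 30 mm) (distance of timer from where it was at the start of the episode above 0.03 m).
It fails at once if the label_roll is pushed or knocked over (moved more than 30 mm) (distance of label_roll from where it was at the start of the episode above 0.03 m).
It fails at once if the beaker_100 is pushed or knocked over (moved more than 30 mm) (distance of beaker_100 from where it was at the start of the episode above 0.03 m).
It fails at once if the sample_jar_1 is pushed or knocked over (moved more than 30 mm) (distance of sample_jar_1 from where it was at the start of the episode above 0.03 m).
It also fails if it takes over 42 s, if anything falls off the work surface, if the arm or the gripper's body presses on something with over 40 N, if the wrist force passes 120 N, or if a joint passes its speed limit or range.

## Robot

A 6-joint arm with a two-finger parallel gripper is mounted at the origin on a cart in front of the work surface, level with it; the furniture and walls round the work are solid. World frame = base frame: x ahead of the robot, y to its left, z up, the work surface at z = 0. Lengths are in m, angles in rad, forces in N, time in s.
With the tool pointing down it reaches from about 0.325 to 0.775 m from the base axis. Payload 5.5 kg.
Tool frame: the origin (TCP) lies on the centre line of the jaws, within the pads' length; the fingertips stand 19 mm ahead of it and the grasp point (between the pads) is the TCP; x points along the fingers, y is the direction in which the jaws open and shut, and the axes are right-handed (so a half turn about x gives the same grasp; the last joint's range is limited). The gripper opens to 85 mm and grips with 20 to 120 N. Pads are 22 mm wide; open, the fingers measure 114 mm over their backs; the gripper's body (76 mm by 85 mm) begins 54 mm behind the grasp point. The pads swing forward as they close: fully open they stand 13 mm farther back than shut.
Start: joints at [-1.286, 0.091, 1.231, -0, 1.82, -0.057], TCP at [0.201, -0.565, 0.25] pointing down, gripper open.
Joint ranges: [-2.87, 2.87], [-0.86, 2.18], [0.17, 2.46], [-1.51, 4.65], [0.06, 2.69], [-2.65, 2.65]. Speed limits (rad/s): [2.57, 2.57, 3.01, 3.14, 3.14, 3.14].

## Interface

Orientations are given as a rotation vector (axis times angle).
In Python, from plant import sense, read_camera, get_calibration, close_job, cut_out, mark_of gives the robot as it stands. The module is installed in compiled form; this text tells all that it offers.
- The arm moves only by the shell command python3 -m creep 'ROWS'. ROWS is JSON, a list that holds one entry, the list of rows, each a list of 5 numbers: the finger opening in mm, from 0 to 85.4, then the shift along the tool's x, y, z in mm, then the turn about the tool's x in degrees. In form: [[[fingers, dx, dy, dz, spin], ...]]. A call has exactly 8 rows; each row shifts and turns the commanded pose from where the row before left it, along the tool's axes as they then stand; what a row does not reach is not made up. A row lasts 1/10 s, in which the tool goes at most 50 mm and 8.59 degrees, less where a joint would pass 70% of its speed; a pose out of reach is approached as far as the arm can. A call with a gripper value outside its range is refused whole. The fingers move at their own pace and stop on an object; the grip force is fixed at half the most. Time passes only in rows, so rows that do not move let the fingers close, or fill a call up. It gives the time, the measured TCP pose, the force and the opening at its end, in the units of the state.
- sense(): the state, without advancing time (a new reading comes with each control period).
- read_camera(name): name is "scene" or "top" or "wrist"; returns the picture (480x640x3 uint8, red, green, blue); there is no depth.
- get_calibration(name): a dict with "K" (3x3 intrinsics, pixels), "cam_to_world" (4x4, takes a point from camera to world coordinates); the wrist camera has in their place "mount" (4x4, takes a point from camera to tool coordinates, whose origin is the TCP and whose axes are the tool frame's). Camera axes: x right, y up, looking along -z (the intrinsics and any distortion apply to the point x, -y, -z); pixel columns grow to the right and rows downward; lengths in m; the calibration is good to about 2 mm. The wrist camera is an equidistant fisheye: a pixel r from the principal point sees the ray r / f radians off the axis. A picture is of the moment at which its call begins: read the wrist's pose just before it. get_calibration takes no time and is no camera call.
- close_job(): hands the job in, once; it reports no verdict.
Trained networks look in the newest picture that a camera, given by its name, has taken for a name from the list of things; names that differ only in an ending like _2 or _b are one class to them, and where a whole thing is asked for, a point or a joint stands for the part that bears it (a point fixed in the world has none). Each returns a list of dicts, best first, with "score" (0 to 1); they miss things now and then, are a little off and sometimes report something else, mostly with a low value. They report only what shows in the picture. A call takes as long as a camera call. They do not tell look-alikes from the thing itself.
- cut_out(camera, thing): "pixels" (480x640 bool, what is visible of it).
- mark_of(camera, thing): "position" ([x, y, z] in m, in world coordinates, good to about 4 mm: a listed point, or the origin of a listed thing).
The state is a dict: "time_s": time; "q": joint angles; "dq": joint speeds; "tau": joint torques, N m; "ee_pos": TCP position; "tool_rot": TCP orientation; "contact_force": force on the tool from outside, world axes, zero at the start; "wrist_torque": the same for the moment, N m; "width": finger opening in m.
Only numpy, scipy, OpenCV 4.12 (cv2) and the standard library are available. Lean on these libraries where they do the work, as an engineer would, in place of code of your own. Each camera call takes 0.05 s, during which the arm holds its last target.

## Working session

There is one attempt and no reset: what is moved stays moved. The work goes in short steps, Python scripts to look and compute and a shell command to move; the robot and the scene stay as the last step left them, time stands still between calls to the robot, and variables do not carry over. Pictures are saved under pics/ and viewed, and the job is handed in when it is done.

```bash
mkdir -p pics; ls
cat > h.py <<'E'
import numpy as np, cv2
from plant import *
def snap(c,f):
    im=read_camera(c); cv2.imwrite('pics/'+f,im[:,:,::-1]); return im
E
python3 - <<'E'
from h import *
s=sense(); print(s)
snap('scene','s1.png'); snap('top','t1.png')
for n in ['rotor_stem','rotor_center','nest','rotor','timer','label_roll','beaker_100','sample_jar_1']:
    for c in ['top','scene'] if n in('rotor_stem','nest','rotor_center') else ['top']:
        print(c,n,[(np.round(d['position'],3),round(d['score'],2)) for d in mark_of(c,n)])
print(sense()['time_s'])
E
```

```text
pics
{'time_s': 0.0, 'q': array([-1.28572010e+00,  9.18398103e-02,  1.23190486e+00,  4.35904739e-06,
        1.81977642e+00, -5.67141120e-02]), 'dq': array([ 0.00160859, -0.00261795, -0.00071937, -0.00290196,  0.00171848,
        0.00081238]), 'tau': array([ 3.33794615e-04, -4.58739030e+01, -4.18015265e+01, -1.37059710e-04,
        1.19174266e-02, -2.09254438e-06]), 'ee_pos': array([ 0.2010272 , -0.56506093,  0.24915151]), 'tool_rot': array([ 2.03642761,  0.35346354, -2.03687303]), 'contact_force': array([0.20904827, 0.11179065, 0.24756308]), 'wrist_torque': array([-0.03071013,  0.00446829, -0.06497625]), 'width': 0.08527191284336978}
top rotor_stem [(array([ 0.43 , -0.053,  0.061]), 0.98), (array([0.526, 0.102, 0.067]), 0.68)]
scene rotor_stem [(array([0.528, 0.099, 0.07 ]), 0.82), (array([0.524, 0.1  , 0.023]), 0.45)]
top rotor_center [(array([ 0.434, -0.046,  0.014]), 0.91), (array([0.528, 0.103, 0.025]), 0.77)]
scene rotor_center [(array([0.523, 0.099, 0.027]), 0.73)]
top nest [(array([ 0.41 , -0.158, -0.004]), 0.31)]
scene nest [(array([ 0.527,  0.101, -0.003]), 0.89)]
top rotor [(array([ 0.43 , -0.051,  0.   ]), 0.81)]
top timer [(array([ 0.406, -0.158, -0.001]), 0.58)]
top label_roll [(array([ 0.505,  0.309, -0.001]), 0.84)]
top beaker_100 [(array([ 0.685,  0.254, -0.004]), 0.69)]
top sample_jar_1 [(array([0.697, 0.092, 0.002]), 0.74)]
0.65
```

View pics/t1.png

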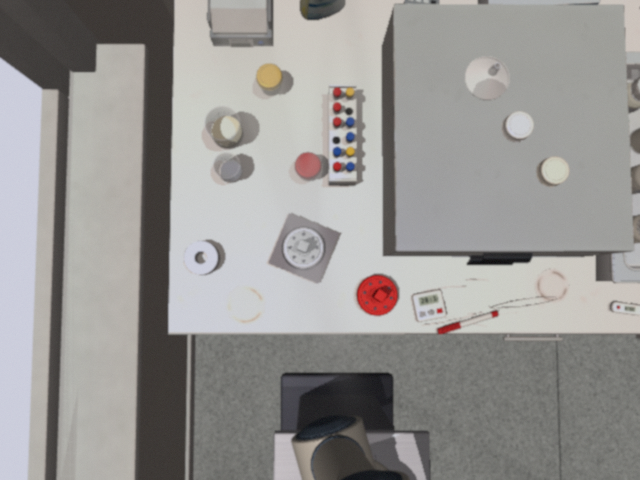

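View pics/s1.png

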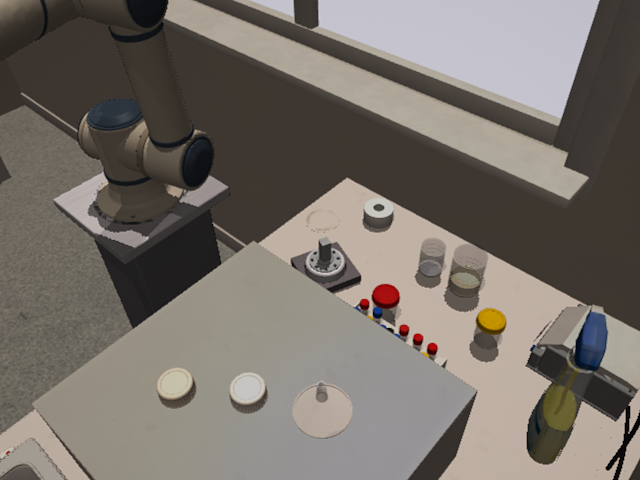

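Run:
```python
from h import *
from scipy.spatial.transform import Rotation as R
s=sense()
print(R.from_rotvec(s['tool_rot']).as_matrix().round(3))
for c in ['top','scene']: g=get_calibration(c);print(c,g['K'],np.array(g['cam_to_world']).round(3))
g=get_calibration('wrist');print({k:np.array(v).round(3) for k,v in g.items()})
```

```text
[[-0.     0.335 -0.942]
 [-0.    -0.942 -0.335]
 [-1.     0.     0.   ]]
top [[621.80191974   0.         317.05604679]
 [  0.         621.80191974 236.92527261]
 [  0.           0.           1.        ]] [[ 1.000e-03  9.970e-01 -8.000e-02  4.490e-01]
 [-1.000e+00  2.000e-03  1.100e-02  8.500e-02]
 [ 1.200e-02  8.000e-02  9.970e-01  1.299e+00]
 [ 0.000e+00  0.000e+00  0.000e+00  1.000e+00]]
scene [[571.77237263   0.         322.98851032]
 [  0.         571.77237263 250.17313642]
 [  0.           0.           1.        ]] [[ 0.744 -0.468  0.476  1.085]
 [ 0.667  0.543 -0.51  -0.503]
 [-0.02   0.697  0.717  0.914]
 [ 0.     0.     0.     1.   ]]
{'K': array([[371.648,   0.   , 316.63 ],
       [  0.   , 371.648, 239.346],
       [  0.   ,   0.   ,   1.   ]]), 'mount': array([[ 0.   ,  0.318, -0.948, -0.123],
       [ 1.   ,  0.   ,  0.   , -0.   ],
       [ 0.   , -0.948, -0.318, -0.082],
       [ 0.   ,  0.   ,  0.   ,  1.   ]])}
```

The top view shows the grey rotor at (303,247) on a nest turned about -23° in world. The red look-alike is at (378,295), the timer at (430,305), and a tall box to the right at x > ~0.51, y < ~-0.05. The moves only turn about the tool's own axis, so I first need to see how the arm behaves at its reach limit, because that could be what tips the tool. I'll test that upward in free space.

```bash
python3 -m creep '[[[85,-50,0,0,0],[85,-50,0,0,0],[85,-50,0,0,0],[85,-50,0,0,0],[85,-50,0,0,0],[85,-50,0,0,0],[85,-50,0,0,0],[85,-50,0,0,0]]]'
cat >> h.py <<'E'
from scipy.spatial.transform import Rotation as R
def st():
    s=sense(); M=R.from_rotvec(s['tool_rot']).as_matrix()
    print('t',s['time_s'],'q',np.round(s['q'],3),'p',np.round(s['ee_pos'],4),'w',round(s['width'],4)); print(M.round(3),'tilt',np.degrees(np.arccos(-M[2,0])).round(2),'yaw',np.degrees(np.arctan2(M[1,1],M[0,1])).round(2)); print('F',s['contact_force'].round(2),'T',s['wrist_torque'].round(4))
    return s
E
python3 -c "
from h import *;st()"
```

```text
time_s: 1.45
ee_pos: [0.1888, -0.5318, 0.5763]
tool_rot: [2.031, 0.326, -2.021]
contact_force: [-1.0, -0.9, -0.5]
width: 0.0849
t 1.45 q [-1.291  0.434  0.175  0.004  2.509 -0.059] p [ 0.1888 -0.5318  0.5763] w 0.0849
[[ 0.009  0.335 -0.942]
 [-0.022 -0.942 -0.335]
 [-1.     0.024 -0.001]] tilt 1.35 yaw -70.42
F [-0.97 -0.9  -0.45] T [-0.0077 -0.0078 -0.0546]
```

```bash
python3 -m creep '[[[85,-50,0,0,0],[85,-50,0,0,0],[85,-50,0,0,0],[85,-50,0,0,0],[85,-50,0,0,0],[85,-50,0,0,0],[85,-50,0,0,0],[85,-50,0,0,0]]]'; 
python3 -c "
from h import *;st()"
```

```text
time_s: 2.25
ee_pos: [0.1278, -0.3591, 0.7113]
tool_rot: [1.986, 0.15, -1.922]
contact_force: [0.0, -0.4, -0.0]
width: 0.0848
t 2.25 q [-1.335  0.145  0.169  0.041  2.638 -0.068] p [ 0.1278 -0.3591  0.7113] w 0.0848
[[ 0.063  0.329 -0.942]
 [-0.179 -0.925 -0.335]
 [-0.982  0.19   0.   ]] tilt 10.93 yaw -70.41
F [ 0.02 -0.42 -0.02] T [0.0874 0.0274 0.0274]
```

```bash
python3 -m creep '[[[85,50,-10,0,0],[85,50,-10,0,0],[85,50,-20,0,0],[85,50,-20,0,0],[85,45,-25,0,0],[85,40,-30,0,0],[85,15,-48,0,0],[85,0,-50,0,0]]]'; 
python3 -c "
from h import *;st()"
```

```text
time_s: 3.05
ee_pos: [0.079, -0.2213, 0.4377]
tool_rot: [1.989, 0.159, -1.924]
contact_force: [-0.9, 0.9, 1.9]
width: 0.0852
t 3.05 q [-1.425 -0.833  1.575  0.047  2.22  -0.165] p [ 0.079  -0.2213  0.4377] w 0.0852
[[ 0.063  0.33  -0.942]
 [-0.171 -0.926 -0.336]
 [-0.983  0.182 -0.002]] tilt 10.5 yaw -70.39
F [-0.93  0.92  1.88] T [0.0758 0.0522 0.0388]
```

```bash
python3 -m creep '[[[85,0,-50,0,0],[85,0,-50,0,0],[85,0,-50,0,0],[85,0,0,0,0],[85,0,0,0,0],[85,0,0,0,0],[85,0,0,0,0],[85,0,0,0,0]]]'; 
python3 -c "
from h import *;st()"
```

```text
time_s: 3.85
ee_pos: [0.0543, -0.1525, 0.482]
tool_rot: [2.008, 0.229, -1.967]
contact_force: [-0.3, 0.1, 0.5]
width: 0.085
t 3.85 q [-1.506 -0.856  1.471  0.049  2.415 -0.24 ] p [ 0.0543 -0.1525  0.482 ] w 0.085
[[ 0.039  0.333 -0.942]
 [-0.108 -0.936 -0.336]
 [-0.993  0.115 -0.001]] tilt 6.58 yaw -70.4
F [-0.34  0.09  0.51] T [ 0.061  -0.0157 -0.018 ]
```

```bash
cat > fk.py <<'E'
import numpy as np
from scipy.optimize import least_squares
D=[([.0918,1.2319,1.8198],.5998,.2492,0),([.434,.175,2.509],.5643,.5763,1.35),([.145,.169,2.638],.3812,.7113,10.93),([-.833,1.575,2.22],.2350,.4377,10.5),([-.856,1.471,2.415],.1619,.482,6.58)]
def fk(p,q):
    d,a,L1,L2,e,L3=p; A=q[0];B=q[0]+q[1];C=q[0]+q[1]+q[2]
    return np.array([a+L1*np.sin(A)+L2*np.sin(B)+e*np.cos(B)+L3*np.sin(C), d+L1*np.cos(A)+L2*np.cos(B)-e*np.sin(B)+L3*np.cos(C)])
f=lambda p:np.concatenate([fk(p,q)-[r,z] for q,r,z,t in D])
s=least_squares(f,[.3,0,.4,.4,0,.25])
P=s.x
if __name__=='__main__': print(P,np.abs(s.fun).max(),[180-np.degrees(sum(q)) for q,*_ in D])
E
python3 fk.py
```

```text
[0.15534723 0.0028617  0.36836935 0.55624864 0.09915915 0.31313651] 0.0007295325516200601 [np.float64(-0.10928289937427849), np.float64(1.351759478209317), np.float64(10.862858877380972), np.float64(10.28990108225014), np.float64(6.393788075360561)]
```

```bash
cat > sim.py <<'E'
from fk import *
lo=np.array([-.86,.17,.06]);hi=np.array([2.18,2.46,2.69])
def row(q,dx,dn,w):  # dx along tool x, dn along in-plane outward normal (mm)
    C=sum(q); tx=np.array([np.sin(C),np.cos(C)]); n=np.array([-np.cos(C),np.sin(C)])
    tgt=fk(P,q)+(dx*tx+dn*n)/1000
    r=least_squares(lambda x:np.r_[fk(P,x)-tgt,w*(sum(x)-C)],np.clip(q,lo+1e-4,hi-1e-4),bounds=(lo,hi))
    return r.x
def run(q,rows,w):
    for a,b in rows: q=row(q,a,b,w)
    return q
def rep(q): return np.r_[q,fk(P,q),180-np.degrees(sum(q))].round(3)
if __name__=='__main__':
  for w in [.1,.2,.3,.5,1]:
    q=np.array(D[0][0]); b=run(q,[(-50,0)]*8,w); c=run(b,[(-50,0)]*8,w)
    d=run(np.array(D[3][0]),[(0,-50)]*3,w)
    print(w,rep(b),rep(c),rep(d))
E
python3 sim.py
```

```text
0.1 [ 0.348  0.17   2.321  0.583  0.637 17.365] [-0.145  0.17   2.065  0.334  0.918 60.29 ] [ -0.86    1.585   2.631   0.1     0.44  -12.298]
0.2 [ 0.372  0.17   2.395  0.572  0.618 11.731] [-0.091  0.17   2.209  0.348  0.863 48.86 ] [-0.86   1.541  2.554  0.122  0.454 -5.371]
0.3 [0.391 0.17  2.453 0.563 0.603 7.313] [-1.1000e-02  1.7000e-01  2.3840e+00  3.6100e-01  7.9800e-01  3.4264e+01] [-0.86   1.512  2.496  0.138  0.465 -0.375]
0.5 [0.411 0.17  2.506 0.555 0.591 3.169] [ 0.108  0.17   2.598  0.373  0.727 15.2  ] [-0.86   1.483  2.433  0.156  0.477  4.892]
1 [0.422 0.17  2.536 0.551 0.585 0.785] [0.191 0.184 2.69  0.393 0.686 4.417] [-0.86   1.464  2.386  0.168  0.487  8.64 ]
```

Run:
```python
from sim import *
for w in (.5,.65):
  print(w); print(rep(run(np.array(D[3][0]),[(0,-50)]*3,w)), rep(run(run(np.array(D[0][0]),[(-50,0)]*8,w),[(-50,0)]*8,w)))
  q=np.array(D[4][0])
  for dx,dn in [(0,-50),(20,-40),(35,-35),(50,0),(-30,-40),(-50,0)]:
    print('untilt',dx,dn,[rep(run(q,[(dx,dn)]*n,w))[3:] for n in (3,6)])
  q=np.array(D[0][0])
  for dx,dn in [(0,50),(-20,45),(-35,35),(-45,20)]:
    print('tilt',dx,dn,[rep(run(q,[(dx,dn)]*n,w))[3:] for n in (8,16,24)])
```

```text
0.5
[-0.86   1.483  2.433  0.156  0.477  4.892] [ 0.108  0.17   2.598  0.373  0.727 15.2  ]
untilt 0 -50 [array([0.069, 0.539, 2.051]), array([0.044, 0.564, 4.339])]
untilt 20 -40 [array([0.121, 0.489, 0.825]), array([ 0.072,  0.51 , -4.069])]
untilt 35 -35 [array([ 0.153,  0.449, -0.136]), array([ 0.14 ,  0.424, -6.588])]
untilt 50 0 [array([0.225, 0.369, 2.615]), array([ 0.267,  0.234, -0.133])]
untilt -30 -40 [array([0.041, 0.571, 5.684]), array([ 0.015,  0.61 , 12.848])]
untilt -50 0 [array([0.145, 0.632, 6.394]), array([ 0.155,  0.71 , 12.693])]
tilt 0 50 [array([0.891, 0.208, 7.901]), array([ 1.007,  0.217, 28.262]), array([ 1.064,  0.344, 47.824])]
tilt -20 45 [array([0.83 , 0.34 , 9.351]), array([ 0.887,  0.44 , 29.141]), array([ 0.876,  0.607, 48.167])]
tilt -35 35 [array([0.753, 0.441, 8.988]), array([ 0.737,  0.584, 27.5  ]), array([ 0.656,  0.75 , 45.609])]
tilt -45 20 [array([0.663, 0.521, 6.807]), array([ 0.568,  0.672, 22.79 ]), array([ 0.429,  0.802, 38.758])]
0.65
[-0.86   1.474  2.41   0.162  0.482  6.749] [0.149 0.17  2.663 0.376 0.708 9.156]
untilt 0 -50 [array([0
[... 170 characters left out ...]
2]), array([ 0.158,  0.431, -2.077])]
untilt 50 0 [array([0.23 , 0.373, 3.946]), array([0.279, 0.239, 2.225])]
untilt -30 -40 [array([0.042, 0.572, 5.939]), array([ 0.023,  0.599, 10.786])]
untilt -50 0 [array([0.145, 0.632, 6.394]), array([ 0.162,  0.699, 10.715])]
tilt 0 50 [array([0.879, 0.2  , 5.126]), array([ 0.97 ,  0.164, 18.567]), array([ 1.029,  0.22 , 32.211])]
tilt -20 45 [array([0.818, 0.329, 6.018]), array([ 0.863,  0.38 , 19.044]), array([ 0.872,  0.484, 32.177])]
tilt -35 35 [array([0.744, 0.43 , 5.724]), array([ 0.726,  0.53 , 17.717]), array([ 0.676,  0.644, 29.81 ])]
tilt -45 20 [array([0.657, 0.512, 4.268]), array([ 0.567,  0.633, 14.311]), array([ 0.461,  0.729, 24.285])]
```

```bash
python3 -m creep '[[[85,35,-35,0,0],[85,35,-35,0,0],[85,35,-35,0,0],[85,35,-35,0,0],[85,20,-20,0,0],[85,0,0,0,0],[85,0,0,0,0],[85,0,0,0,0]]]'; 
python3 -c "
from h import *;st()"
```

```text
time_s: 4.65
ee_pos: [0.0524, -0.1479, 0.4372]
tool_rot: [2.041, 0.37, -2.045]
contact_force: [-0.1, 0.1, 0.3]
width: 0.0848
t 4.65 q [-1.443 -0.856  1.573 -0.004  2.441 -0.217] p [ 0.0524 -0.1479  0.4372] w 0.0848
[[-0.005  0.335 -0.942]
 [ 0.016 -0.942 -0.335]
 [-1.    -0.017 -0.001]] tilt 0.96 yaw -70.42
F [-0.06  0.12  0.27] T [ 0.0577 -0.0415  0.0304]
```

```bash
python3 -m creep '[[[85,25,39,-26,0],[85,25,39,-26,0],[85,25,39,-26,0],[85,25,39,-26,0],[85,6,-23,-38,0],[85,6,-23,-38,0],[85,6,-23,-38,0],[85,6,-23,-38,0]]]'; python3 -m creep '[[[85,6,-23,-38,0],[85,6,-23,-38,0],[85,6,-23,-38,0],[85,0,0,0,-8],[85,0,0,0,-8],[85,0,0,0,-8],[85,0,0,0,-8],[85,0,0,0,-8]]]'
python3 -c "
from h import *;st();snap('wrist','w1.png')
print([(np.round(d['position'],4),round(d['score'],2)) for d in mark_of('wrist','rotor_stem')])"
```

```text
time_s: 5.45
ee_pos: [0.3065, -0.1125, 0.318]
tool_rot: [2.042, 0.37, -2.045]
contact_force: [0.9, -1.4, 0.4]
width: 0.0851
time_s: 6.25
ee_pos: [0.39, -0.0104, 0.3016]
tool_rot: [1.594, 0.932, -1.585]
contact_force: [-0.5, 0.4, 0.4]
width: 0.0849
t 6.25 q [-0.128 -0.448  1.615  0.018  1.981  0.405] p [ 0.39   -0.0104  0.3016] w 0.0849
[[-0.004  0.865 -0.501]
 [ 0.017 -0.501 -0.865]
 [-1.    -0.012 -0.013]] tilt 1.02 yaw -30.09
F [-0.47  0.42  0.43] T [-0.0203 -0.0291  0.0327]
[(array([ 0.4302, -0.0496,  0.0578]), 0.92), (array([0.527 , 0.097 , 0.0709]), 0.75)]
```

View pics/w1.png

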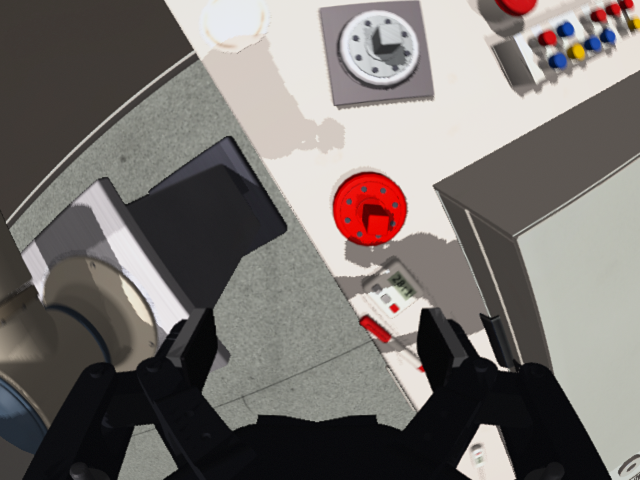

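```bash
python3 -m creep '[[[85,12,16,-40,0],[85,12,16,-40,0],[85,12,16,-40,0],[85,12,16,-40,0],[85,0,0,0,-7],[85,0,0,0,0],[85,0,0,0,0],[85,0,0,0,0]]]'
python3 -c "
from h import *;st();snap('wrist','w2.png')
for n in ['rotor_stem','rotor_center','nest','rotor']:print(n,[(np.round(d['position'],4),round(d['score'],2)) for d in mark_of('wrist',n)])"
```

```text
time_s: 7.15
ee_pos: [0.5256, 0.0955, 0.2556]
tool_rot: [1.517, 1.002, -1.504]
contact_force: [0.1, 0.2, 0.2]
width: 0.085
t 7.15 q [ 0.105 -0.085  1.398  0.018  1.83   0.523] p [0.5256 0.0955 0.2556] w 0.085
[[-0.003  0.916 -0.401]
 [ 0.017 -0.401 -0.916]
 [-1.    -0.01  -0.015]] tilt 1.01 yaw -23.65
F [0.07 0.25 0.17] T [-0.0026 -0.0103  0.0059]
rotor_stem [(array([ 0.4291, -0.0536,  0.0556]), 0.89), (array([0.5285, 0.0991, 0.0716]), 0.68), (array([0.5293, 0.098 , 0.0096]), 0.47), (array([ 0.6902,  0.2545, -0.0054]), 0.27)]
rotor_center [(array([ 0.4303, -0.0539,  0.0187]), 0.98), (array([0.5268, 0.1026, 0.0256]), 0.64)]
nest []
rotor [(array([0.5262, 0.0968, 0.0122]), 0.93), (array([ 0.4303, -0.0514, -0.001 ]), 0.6), (array([ 0.4102, -0.1567, -0.001 ]), 0.43)]
```

View pics/w2.png

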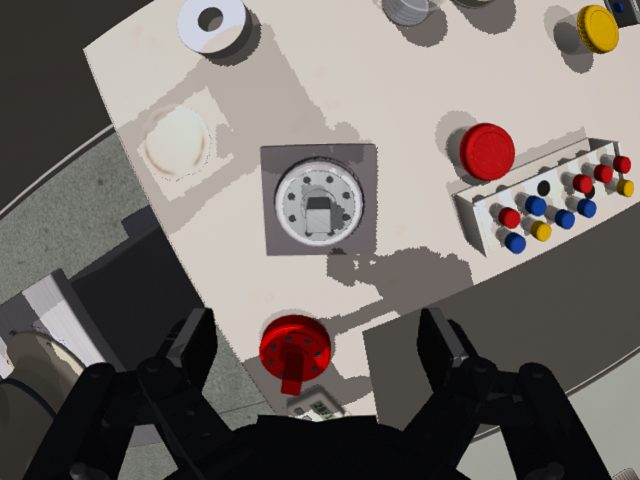

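```bash
cat >> h.py <<'E'
def wray(px,s,z):
    g=get_calibration('wrist');K=g['K'];m=np.array(g['mount'])
    a=(px[0]-K[0,2])/K[0,0];b=(px[1]-K[1,2])/K[1,1];th=np.hypot(a,b)
    k=np.sin(th)/th if th>1e-9 else 1
    d=np.array([a*k,-b*k,-np.cos(th)])
    M=R.from_rotvec(s['tool_rot']).as_matrix()
    o=M@m[:3,3]+s['ee_pos'];d=M@m[:3,:3]@d
    return o+d*(z-o[2])/d[2]
E
python3 - <<'E'
from h import *
s=sense()
c=[wray(p,s,.02) for p in [(261,147),(376,144),(378,254),(267,254)]]
for i in range(4):
    e=c[(i+1)%4]-c[i];print(c[i].round(4),np.linalg.norm(e).round(4),np.degrees(np.arctan2(e[1],e[0])).round(1))
print('ctr',np.mean(c,0))
im=cv2.imread('pics/w2.png')[130:270,250:390];cv2.imwrite('pics/w2c.png',cv2.resize(im,None,fx=4,fy=4,interpolation=cv2.INTER_NEAREST))
E
```

```text
[0.498  0.1725 0.02  ] 0.111 -21.9
[0.601 0.131 0.02 ] 0.1125 -110.3
[0.562  0.0255 0.02  ] 0.115 156.7
[0.4564 0.071  0.02  ] 0.1097 67.7
ctr [0.52932287 0.099996   0.02      ]
```

View pics/w2c.png

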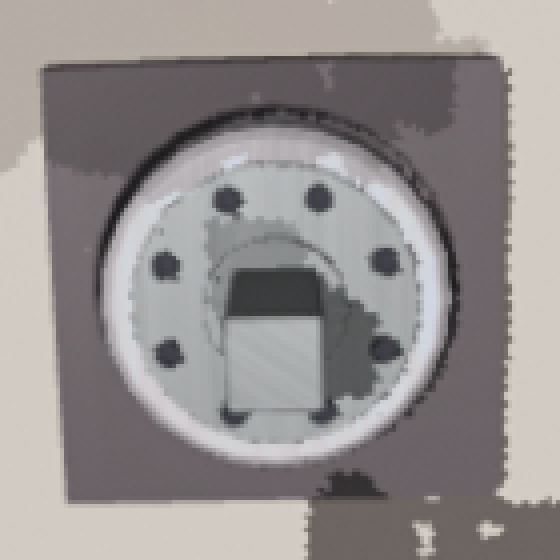

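Run:
```python
from h import *
s=sense(); p=wray((319,220.7),s,.096); print(p)
M=R.from_rotvec(s['tool_rot']).as_matrix()
t=np.array([.528,.0985,.072])
print(M.T@(t-s['ee_pos'])*1000)
```

```text
[0.52824566 0.10058523 0.096     ]
[183.00080439   3.02014154  -0.92833143]
```

```bash
python3 -m creep '[[[60,0,3,-2,-1],[60,40,0,0,0],[60,40,0,0,0],[60,40,0,0,0],[60,35,0,0,0],[60,20,0,0,0],[60,8,0,0,0],[60,0,0,0,0]]]'
python3 -c "
from h import *;st();snap('wrist','w3.png')"
```

```text
time_s: 8.2
ee_pos: [0.5278, 0.0997, 0.0703]
tool_rot: [1.499, 1.017, -1.493]
contact_force: [0.1, 0.1, 0.5]
width: 0.06
t 8.2 q [ 0.113 -0.033  1.678  0.018  1.503  0.503] p [0.5278 0.0997 0.0703] w 0.06
[[-0.007  0.924 -0.381]
 [ 0.017 -0.381 -0.924]
 [-1.    -0.013 -0.013]] tilt 1.06 yaw -22.4
F [0.12 0.1  0.48] T [0.008  0.0354 0.0311]
```

View pics/w3.png

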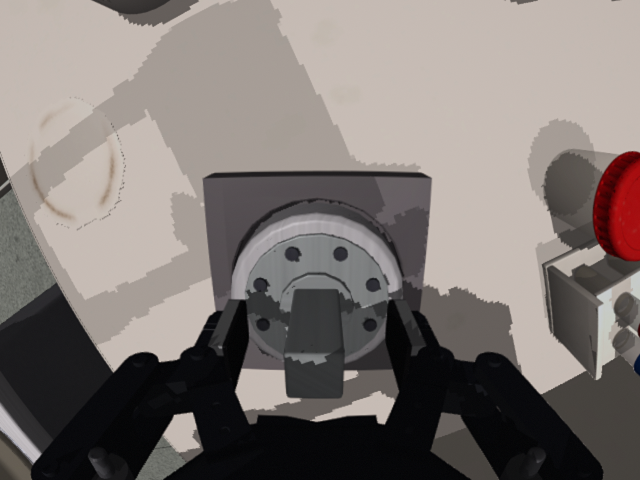

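The stem sits centred between the open fingers at about (315,330), with its flats parallel to the pads. Next I close the fingers, then lift.

```bash
python3 -m creep '[[[10,0,0,0,0],[10,0,0,0,0],[10,0,0,0,0],[10,0,0,0,0],[10,0,0,0,0],[10,0,0,0,0],[10,0,0,0,0],[10,0,0,0,0]]]'
python3 -c "
from h import *;st()"
python3 -m creep '[[[10,-10,0,0,0],[10,-25,0,0,0],[10,-30,0,0,0],[10,-30,0,0,0],[10,-30,0,0,0],[10,-15,0,0,0],[10,0,0,0,0],[10,0,0,0,0]]]'
python3 -c "
from h import *;st();snap('wrist','w4.png')"
```

```text
time_s: 9.05
ee_pos: [0.5289, 0.1, 0.0728]
tool_rot: [1.502, 1.015, -1.489]
contact_force: [-2.4, -0.1, 5.3]
width: 0.0192
t 9.05 q [ 0.113 -0.036  1.675  0.018  1.503  0.503] p [0.5289 0.1    0.0728] w 0.0192
[[-0.003  0.924 -0.381]
 [ 0.018 -0.381 -0.924]
 [-1.    -0.01  -0.015]] tilt 1.02 yaw -22.41
F [-2.44 -0.12  5.33] T [-0.0518  0.1749 -0.0109]
time_s: 9.85
ee_pos: [0.5287, 0.0973, 0.2097]
tool_rot: [1.499, 1.017, -1.493]
contact_force: [-0.8, 0.3, -5.0]
width: 0.0194
t 9.85 q [ 0.108 -0.078  1.472  0.018  1.753  0.503] p [0.5287 0.0973 0.2097] w 0.0194
[[-0.007  0.924 -0.381]
 [ 0.017 -0.381 -0.924]
 [-1.    -0.013 -0.013]] tilt 1.05 yaw -22.42
F [-0.75  0.33 -4.96] T [-0.0605 -0.0106 -0.0552]
```

View pics/w4.png

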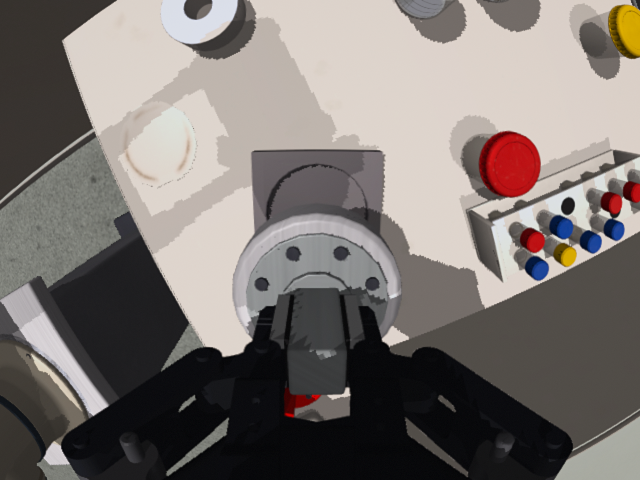

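```bash
cat > samp.py <<'E'
from h import *
import sys,json
n=int(sys.argv[1]);T=[];F=[]
for i in range(n):
    read_camera('wrist'); s=sense(); T.append(s['wrist_torque']);F.append(s['contact_force'])
T=np.array(T);F=np.array(F)
M=R.from_rotvec(s['tool_rot']).as_matrix();yaw=np.degrees(np.arctan2(M[1,1],M[0,1]))
print('yaw',yaw,'T',T.mean(0).round(4),'sd',T.std(0).round(4),'F',F.mean(0).round(2),'t',s['time_s'])
open('samp.jsonl','a').write(json.dumps([yaw,T.mean(0).tolist(),M.tolist(),s['ee_pos'].tolist()])+'\n')
E
python3 samp.py 8
python3 -m creep '[[[10,0,0,0,-8.5],[10,0,0,0,-8.5],[10,0,0,0,-8.5],[10,0,0,0,-8.5],[10,0,0,0,-8.5],[10,0,0,0,-8.5],[10,0,0,0,-8.5],[10,0,0,0,0]]]'
python3 samp.py 8
python3 -m creep '[[[10,0,0,0,-8.5],[10,0,0,0,-8.5],[10,0,0,0,-8.5],[10,0,0,0,-8.5],[10,0,0,0,-8.5],[10,0,0,0,-8.5],[10,0,0,0,-8.5],[10,0,0,0,0]]]'
python3 samp.py 8; python3 -c "
from h import *;st()"
```

```text
yaw -22.41106338259724 T [-0.0892 -0.0317  0.0097] sd [0.0294 0.029  0.0188] F [-0.17  0.28 -4.78] t 10.3
time_s: 11.1
ee_pos: [0.5291, 0.0974, 0.2113]
tool_rot: [0.732, 1.461, -0.71]
contact_force: [0.3, 0.2, -4.2]
width: 0.0193
yaw 37.01755805929614 T [-0.0397 -0.0849  0.0028] sd [0.0499 0.0292 0.0405] F [ 0.04 -0.04 -4.18] t 11.5
time_s: 12.3
ee_pos: [0.5291, 0.0974, 0.2113]
tool_rot: [-0.077, 1.573, 0.105]
contact_force: [0.2, 0.0, -5.1]
width: 0.0193
yaw 96.51640985379193 T [ 0.0115 -0.0485 -0.0106] sd [0.0309 0.0226 0.0329] F [-0.    0.05 -4.62] t 12.7
t 12.7 q [ 0.108 -0.079  1.47   0.018  1.753 -1.573] p [0.5291 0.0974 0.2113] w 0.0197
[[-0.005 -0.113  0.994]
 [ 0.017  0.993  0.114]
 [-1.     0.018 -0.003]] tilt 1.03 yaw 96.52
F [ 0.29  0.68 -4.36] T [-0.0195 -0.0675 -0.0237]
```

```bash
cat > fit.py <<'E'
import json,numpy as np
S=[json.loads(l) for l in open('samp.jsonl')]
yy=np.array([s[0] for s in S]);v=np.array([complex(s[1][1],-s[1][0]) for s in S])
u=np.exp(1j*np.radians(yy))
for b in (0,1):
    A=np.c_[u,np.ones(len(u))] if b else u[:,None]
    x,res,_,_=np.linalg.lstsq(A,v,rcond=None)
    print('bias',b,abs(x[0]).round(4),'angle rel tool y',np.degrees(np.angle(x[0])).round(1),x[1:],'resid',np.abs(A@x-v).round(3))
E
python3 fit.py; python3 samp.py 10; python3 fit.py
```

```text
bias 0 0.0774 angle rel tool y 119.1 [] resid [0.026 0.016 0.037]
bias 1 0.0623 angle rel tool y 134.6 [-0.01361086+0.03309659j] resid [0.006 0.01  0.006]
yaw 96.57564048472554 T [ 0.0264 -0.0635 -0.026 ] sd [0.0176 0.0352 0.0396] F [ 0.13  0.16 -4.86] t 13.2
bias 0 0.0749 angle rel tool y 116.1 [] resid [0.03  0.019 0.032 0.014]
bias 1 0.0655 angle rel tool y 131.7 [-0.01389406+0.02853086j] resid [0.004 0.007 0.013 0.009]
```

```bash
python3 -m creep '[[[10,0,0,0,8.5],[10,0,0,0,8.5],[10,0,0,0,8.5],[10,0,0,0,8.5],[10,0,0,0,8.5],[10,0,0,0,8.5],[10,0,0,0,8.5],[10,0,0,0,8.5]]]'; python3 -m creep '[[[10,0,0,0,8.5],[10,0,0,0,8.5],[10,0,0,0,8.5],[10,0,0,0,8.5],[10,0,0,0,8.5],[10,0,0,0,8.5],[10,0,0,0,8.5],[10,0,0,0,8.5]]]'; python3 -m creep '[[[10,0,0,0,8.5],[10,0,0,0,8.5],[10,0,0,0,8.5],[10,0,0,0,8.5],[10,0,0,0,8.5],[10,0,0,0,8.5],[10,0,0,0,0],[10,0,0,0,0]]]'; python3 samp.py 20; python3 fit.py
```

```text
time_s: 14.0
ee_pos: [0.5291, 0.0974, 0.2113]
tool_rot: [0.851, 1.416, -0.831]
contact_force: [0.5, -0.3, -4.9]
width: 0.0193
time_s: 14.8
ee_pos: [0.529, 0.0973, 0.2112]
tool_rot: [1.707, 0.816, -1.702]
contact_force: [0.8, -0.0, -4.2]
width: 0.0193
time_s: 15.6
ee_pos: [0.529, 0.0974, 0.2113]
tool_rot: [-2.205, -0.015, 2.217]
contact_force: [0.4, 0.8, -4.0]
width: 0.0197
yaw -90.42086057070605 T [-0.0644  0.055  -0.0007] sd [0.0357 0.0239 0.0296] F [-0.12  0.14 -4.5 ] t 16.6
bias 0 0.0757 angle rel tool y 121.3 [] resid [0.025 0.019 0.037 0.02  0.027]
bias 1 0.0698 angle rel tool y 127.8 [-0.00866478+0.02503521j] resid [0.005 0.01  0.016 0.006 0.009]
```

Run:
```python
from sim import *
from h import sense
s=sense()['q']; q=np.array([s[1],s[2],s[4]]); print(rep(q))
w=.63
for a,b in [(-50,0),(-45,20),(-35,35),(-20,45),(-10,49)]:
    print(a,b,[rep(run(run(q,[(-50,0)]*3,w),[(a,b)]*n,w))[3:] for n in (8,16,24,32)])
```

```text
[-0.079  1.47   1.753  0.538  0.211 -0.186]
-50 0 [array([0.466, 0.647, 3.133]), array([ 0.322,  0.734, 12.237]), array([ 0.199,  0.786, 23.83 ]), array([ 0.068,  0.813, 35.424])]
-45 20 [array([0.58 , 0.582, 5.248]), array([ 0.502,  0.675, 15.503]), array([ 0.407,  0.754, 25.801]), array([ 0.298,  0.816, 36.131])]
-35 35 [array([0.675, 0.508, 6.419]), array([ 0.671,  0.583, 18.771]), array([ 0.63 ,  0.683, 31.455]), array([ 0.551,  0.79 , 44.212])]
-20 45 [array([0.757, 0.417, 6.339]), array([ 0.82 ,  0.444, 19.724]), array([ 0.838,  0.534, 33.569]), array([ 0.809,  0.66 , 47.226])]
-10 49 [array([0.799, 0.357, 5.918]), array([ 0.892,  0.343, 19.721]), array([ 0.939,  0.413, 34.1  ]), array([ 0.939,  0.539, 48.07 ])]
```

```bash
python3 -m creep '[[[10,-15,0,0,-8.4],[10,-15,0,0,-8.4],[10,-15,0,0,-8.4],[10,-15,0,0,-8.4],[10,-15,0,0,-8.4],[10,-15,0,0,-8.4],[10,-15,0,0,-8.4],[10,-15,0,0,-8.4]]]'; python3 -m creep '[[[10,0,0,0,-8.4],[10,0,0,0,-8.4],[10,0,0,0,-8.4],[10,0,0,0,-8.4],[10,-20,20,0,0],[10,-35,35,0,0],[10,-35,35,0,0],[10,-35,35,0,0]]]'; python3 -m creep '[[[10,-35,35,0,0],[10,-35,35,0,0],[10,-35,35,0,0],[10,-35,35,0,0],[10,-35,35,0,0],[10,-35,35,0,0],[10,-35,35,0,0],[10,-35,35,0,0]]]'; python3 -c "
from h import *;st()"
```

```text
time_s: 17.4
ee_pos: [0.5297, 0.0953, 0.332]
tool_rot: [1.506, 1.011, -1.496]
contact_force: [0.4, -0.1, -4.6]
width: 0.0197
time_s: 18.2
ee_pos: [0.6408, 0.1136, 0.4447]
tool_rot: [1.087, 1.303, -1.067]
contact_force: [0.7, 0.0, -3.2]
width: 0.0195
time_s: 19.0
ee_pos: [0.6809, 0.119, 0.5268]
tool_rot: [1.193, 1.163, -0.913]
contact_force: [0.1, 0.6, -4.4]
width: 0.0192
t 19.0 q [ 0.109  0.534  0.169  0.041  2.234 -0.042] p [0.6809 0.119  0.5268] w 0.0192
[[ 0.199  0.963  0.18 ]
 [ 0.054  0.173 -0.983]
 [-0.979  0.205 -0.018]] tilt 11.88 yaw 10.16
F [ 0.1   0.63 -4.45] T [-0.179   0.2683  0.0012]
```

```bash
python3 -m creep '[[[10,-35,35,0,0],[10,-35,35,0,0],[10,-35,35,0,0],[10,-35,35,0,0],[10,-35,35,0,0],[10,-35,35,0,0],[10,-35,35,0,0],[10,-35,35,0,0]]]'; python3 -m creep '[[[10,-35,35,0,0],[10,-35,35,0,0],[10,-35,35,0,0],[10,-35,35,0,0],[10,-35,35,0,0],[10,-35,35,0,0],[10,0,0,0,0],[10,0,0,0,0]]]'; python3 -c "
from h import *;st()"
```

```text
time_s: 19.8
ee_pos: [0.6629, 0.1135, 0.6252]
tool_rot: [1.302, 0.995, -0.73]
contact_force: [0.2, 1.0, -4.1]
width: 0.0192
time_s: 20.6
ee_pos: [0.6208, 0.1038, 0.7132]
tool_rot: [1.373, 0.862, -0.59]
contact_force: [1.1, -0.2, -5.2]
width: 0.0195
t 20.6 q [ 0.071  0.287  0.17   0.091  2.057 -0.036] p [0.6208 0.1038 0.7132] w 0.0195
[[ 0.577  0.797  0.18 ]
 [ 0.121  0.135 -0.983]
 [-0.808  0.589 -0.019]] tilt 36.11 yaw 9.6
F [ 1.14 -0.18 -5.21] T [-0.2053  0.7823  0.0307]
```

Run:
```python
from sim import *
q=np.array([.287,.17,2.057]); print(rep(q))
for i in range(12):
    q=row(q,25,-31.5,.63); print(rep(q))
```

```text
[ 0.287  0.17   2.057  0.625  0.711 35.958]
[ 0.087  0.514  1.914  0.615  0.672 35.958]
[-0.043  0.739  1.818  0.604  0.633 35.958]
[-0.146  0.921  1.739  0.593  0.594 35.958]
[-0.236  1.08   1.67   0.582  0.556 35.958]
[-0.316  1.222  1.608  0.571  0.517 35.958]
[-0.389  1.354  1.55   0.561  0.478 35.958]
[-0.457  1.477  1.495  0.55   0.439 35.958]
[-0.522  1.593  1.443  0.539  0.401 35.958]
[-0.583  1.704  1.393  0.528  0.362 35.958]
[-0.641  1.81   1.345  0.517  0.323 35.958]
[-0.697  1.913  1.298  0.506  0.285 35.958]
[-0.75   2.013  1.252  0.496  0.246 35.958]
```

```bash
python3 -m creep '[[[10,8,-10,0,0],[10,12,-15,0,0],[10,20,-25,0,0],[10,20,-25,0,0],[10,25,-32,0,0],[10,25,-32,0,0],[10,25,-32,0,0],[10,25,-32,0,0]]]'; python3 -m creep '[[[10,25,-32,0,0],[10,25,-32,0,0],[10,25,-32,0,0],[10,25,-32,0,0],[10,20,-26,0,0],[10,15,-19,0,0],[10,10,-13,0,0],[10,0,0,0,0]]]'; python3 -c "
from h import *;st()"; python3 samp.py 8
```

```text
time_s: 21.4
ee_pos: [0.5516, 0.0959, 0.46]
tool_rot: [1.371, 0.865, -0.593]
contact_force: [1.1, 0.3, -3.7]
width: 0.0192
time_s: 22.2
ee_pos: [0.4856, 0.0883, 0.2316]
tool_rot: [1.37, 0.869, -0.597]
contact_force: [0.7, -0.5, -4.9]
width: 0.0192
t 22.2 q [ 0.051 -0.766  2.046  0.096  1.248 -0.125] p [0.4856 0.0883 0.2316] w 0.0192
[[ 0.569  0.802  0.18 ]
 [ 0.12   0.135 -0.983]
 [-0.813  0.582 -0.02 ]] tilt 35.59 yaw 9.58
F [ 0.68 -0.46 -4.88] T [-0.1736  0.7733  0.0058]
yaw 9.60928748038664 T [-0.2138  0.7596  0.0055] sd [0.0225 0.0296 0.0152] F [ 0.08  0.06 -4.42] t 22.6
```

```bash
python3 -m creep '[[[10,0,0,0,-6],[10,0,0,0,-8],[10,0,0,0,-8],[10,0,0,0,-8],[10,0,0,0,-8],[10,0,0,0,-8],[10,0,0,0,-8],[10,0,0,0,0]]]'; python3 samp.py 12; python3 -c "
from h import *;st();snap('wrist','w5.png');snap('scene','s5.png')"
```

```text
time_s: 23.4
ee_pos: [0.4871, 0.0885, 0.2376]
tool_rot: [0.51, 0.96, -0.123]
contact_force: [-0.4, 0.4, -4.8]
width: 0.0193
yaw 69.7346828811044 T [-0.1577  0.7499  0.0011] sd [0.0262 0.029  0.0262] F [-0.01 -0.06 -4.53] t 24.0
t 24.0 q [ 0.051 -0.767  2.039  0.097  1.247 -1.067] p [0.487  0.0885 0.2371] w 0.0193
[[ 0.576  0.323  0.751]
 [ 0.121  0.875 -0.469]
 [-0.808  0.361  0.465]] tilt 36.06 yaw 69.73
F [ 0.16 -0.2  -4.39] T [-0.1186  0.7925  0.0269]
```

View pics/w5.png

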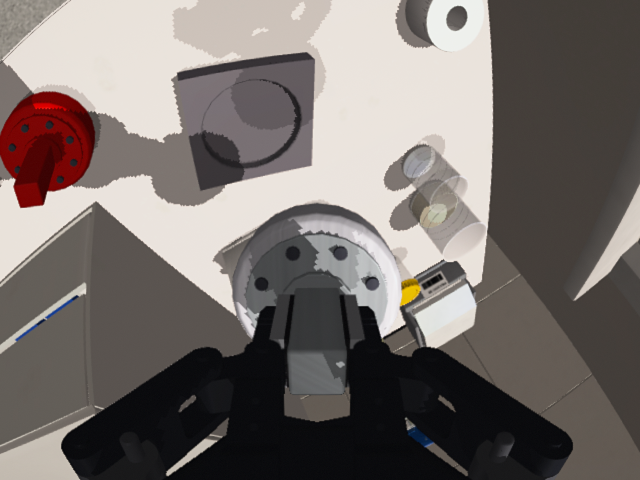

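View pics/s5.png

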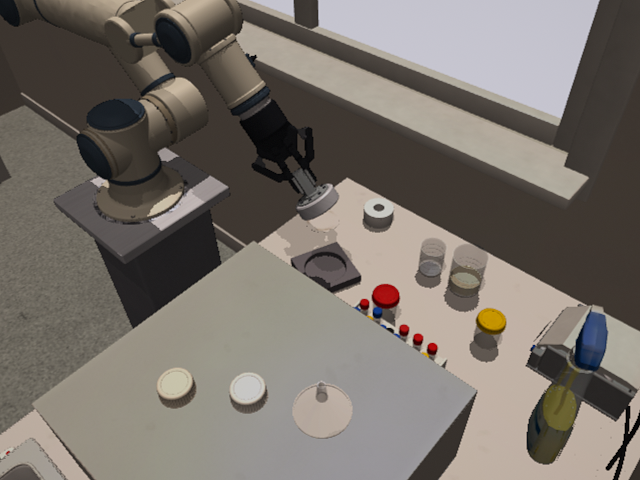

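Run:
```python
import json,numpy as np
from scipy.optimize import least_squares
S=[json.loads(l) for l in open('samp.jsonl')]
# model: T = (rg*tx + rho*(cos a y - sin a z)) x (0,0,-W) ; unknown k (gripper, minus tare zero), A, a
def f(p,S=S):
    out=[]
    for y,T,M,_ in S:
        M=np.array(M); v=p[0]*M[:,0]+p[1]*(np.cos(p[2])*M[:,1]-np.sin(p[2])*M[:,2])+np.r_[p[3:5],0][:3]*0
        t=np.cross(v,[0,0,-1]); out+=list(t[:2]-np.array(T)[:2])
    return np.array(out)
for sub in (S,S[:5],S[5:]):
    r=least_squares(lambda p:np.r_[f(np.r_[p,0,0],sub)],[1.3,.07,2.2]); J=np.linalg.inv(r.jac.T@r.jac)
    print(r.x[:2],np.degrees(r.x[2]),'se',np.degrees(.01*np.sqrt(J[2,2])),np.abs(r.fun).max())
```

```text
[1.39493496 0.0697821 ] 127.95404529362106 se 3.2295275662508596 0.013376692468036327
[1.4675956  0.07012497] 127.83626301830115 se 3.87257312757948 0.012261751502541971
[1.39024763 0.06555153] 128.12815052100402 se 8.387543236347467 0.0010056051449984782
```

The level and tilted torque readings agree: the heavy side is 128° round from the tool's y axis, and the lowest direction is now at 127.8°. The pictures show the rotor at (318,280), seated in the fingers as it was after the lift, with the empty nest clear of it.

```bash
python3 -c "
from h import *;s=st();print(s['dq'].round(3));print(close_job())"
```

```text
t 24.1 q [ 0.051 -0.767  2.039  0.097  1.247 -1.068] p [0.487  0.0884 0.2371] w 0.0191
[[ 0.576  0.323  0.751]
 [ 0.121  0.875 -0.469]
 [-0.808  0.361  0.465]] tilt 36.06 yaw 69.74
F [-0.56  0.25 -3.82] T [-0.2025  0.7352  0.0016]
[-0.     0.     0.001 -0.001  0.002 -0.002]
the job is handed in; nothing more can be done
None
```

I handed the job in at 24.1 s of the 42 s allowed, with the rotor held tipped about 36° and its heavy side lowest by my measurement. The hand-in gives no verdict.

**What I did:**
- I lifted the grey rotor level by its stem and spun it through about 187° in all, to four yaw angles, reading the wrist torque at each.
- The moves cannot tilt the tool directly. I pushed against the arm's reach limit until it had tipped, came back down, and spun about the tilted stem to put the heavy side lowest.

**Last checks:**
- **Heavy side:** the level torque readings put it at 127.8° from the tool's y axis (fit error about 4°). The two tilted readings gave 128.1° (error about 8°). The lowest direction at the end was 127.8°.
- **Level readings:** they carried a constant offset of about 0.026 N m. It matches the gripper's own weight acting through the 1° the tool was off vertical. Ignoring that offset would have given about 121°.
- **Pose:** the tool point was at z = 0.237 m, so the housing centre was about 0.20 m above the bench. The joints were still.
- **Grip:** the last wrist picture showed the rotor seated in the fingers as it was just after the lift, with the fingers 19 mm apart.
- **Bystanders:** the label roll, beaker and jar look untouched in the last scene picture. The timer was not in it and I did not remeasure any of the four. No large contact force showed in any reading I took.
- **Tell-tale weights:** they cannot be seen, so I did not check them directly.

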